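Slide the brass candlestick back to its place beside the clock

TASK

On the shop counter, the clock is flanked by two felt pads: one holds a brass candlestick, and its twin stands away from the other. Slide the stray candlestick across the counter, pushing only its broad foot with the fingertips or the outside of the fingers, until the whole foot is on the empty pad. Keep it upright all the way - do not grip or lift it, and do not push its stem - and leave the clock, the other candlestick and the ornaments where they are.

Things in the scene. Friction and masses are not known exactly. Their poses are not given: they have to be found in the camera images.
- candlestick: The stray brass candlestick, 260 mm tall, 0.5 to 0.8 kg, loose on the counter. Origin: centre of the foot's underside, z along the stem. Round foot 94 mm in diameter with an upright rim 22 mm high, then sloping in to the stem at 45 mm. Pushed higher than about 65 mm it may tip instead of sliding; sliding it takes 2 to 6 N.
- candlestick_stem: The stray candlestick's stem, all that is above its foot: from 45 to 260 mm above the counter, 17 mm in diameter with a 26 mm knop half-way up and a 25 mm candle cup in the top 45 mm. Origin: on the axis, 45 mm above the foot's underside. Not to be pushed.
- pad_free: The empty round pad of dark green felt, 130 mm in diameter, 1 mm thick, fixed, on one side of the clock (left or right varies). Origin: its centre. It forms no step to slide over.
- clock: Wooden table clock with a round white dial, 60 mm deep (x), 150 mm wide (y), 174 mm high, loose. Origin: centre of its underside. x points out of the dial, away from the robot; the pads' centres lie 155 mm from the origin along its +y and -y. The stray candlestick starts on the robot's side of it, its centre 105 to 125 mm behind the clock's centre, up to 120 mm to either side of the clock's middle.
- mate: The twin candlestick, same size and shape, loose, standing on the other felt pad. Origin: centre of the foot's underside.
- cat: Celadon ceramic cat, about 80 mm across, 134 mm high, loose, off to one side. Origin: centre of its underside.
- doll: Painted wooden doll with a round black-haired head, 60 mm across, 165 mm high, loose, off to one side. Origin: centre of its underside.

How it is judged:
By the outcome, as a careful person would: the job done as asked, in the order asked, and still so for the second after the job is handed in, with the robot touching nothing.
It also fails if it takes over 72 s, if anything falls off the work surface, if the arm or the gripper's body presses on something with over 40 N, if the wrist force passes 120 N, or if a joint passes its speed limit or range.

ROBOT

A 6-joint arm with a two-finger parallel gripper is mounted at the origin on the work surface. World frame = base frame: x ahead of the robot, y to its left, z up, the work surface at z = 0. Lengths are in m, angles in rad, forces in N, time in s.
With the tool pointing down it reaches from about 0.425 to 0.95 m from the base axis. Payload 3.5 kg.
Tool frame: the origin (TCP) lies midway between the tips of the shut fingers; the grasp point (between the pads) lies 19 mm behind it; x points along the fingers, y is the direction in which the jaws open and shut, and the axes are right-handed (so a half turn about x gives the same grasp; the last joint's range is limited). The gripper opens to 85 mm and grips with 20 to 120 N. Pads are 22 mm wide; open, the fingers measure 114 mm over their backs; the gripper's body (76 mm by 85 mm) begins 54 mm behind the grasp point. The pads swing forward as they close: fully open they stand 13 mm farther back than shut.
Start: joints at [-1.299, 0.286, 1.577, -0, 1.279, -0.15], TCP at [0.276, -0.616, 0.231] pointing down, gripper open.
Joint ranges: [-2.77, 2.77], [-0.9, 2.22], [0.21, 2.48], [-1.53, 4.67], [0.24, 2.81], [-2.84, 2.84]. Speed limits (rad/s): [2.79, 2.79, 3.14, 3.14, 3.14, 3.14].

INTERFACE

Orientations are given as a unit quaternion [x, y, z, w].
In Python, from plant import sensors, optics, ctrl gives the robot as it stands.
- The arm moves only by the tool arm_command, never from a script. Its argument "increments" is a list that holds one entry, the list of rows, each a list of 4 numbers: the shift along the tool's x, y, z in cm, then the turn about the tool's x in rad. A call has 1 to 20 rows; each row shifts and turns the commanded pose from where the row before left it, along the tool's axes as they then stand; what a row does not reach is not made up. A row lasts 1/8 s, in which the tool goes at most 62.5 mm and 10.7 degrees, less where a joint would pass 70% of its speed; a pose out of reach is approached as far as the arm can. A call with a gripper value outside its range is refused whole. "grip" is the finger opening in cm, from 0 to 8.54, set as the call begins (left out, the last holds). The fingers move at their own pace and stop on an object; "grip_force" is the grip in N (left out, the last holds). Time passes only in rows, so rows that do not move let the fingers close. It gives the time, the measured TCP pose, the force and the opening at its end, in the units of the state.
- sensors.get_state(): the state, without advancing time (a new reading comes with each control period).
- optics.read_camera(name): name is "side" or "top" or "wrist"; returns the picture (420x560x3 uint8, blue, green, red); there is no depth.
- optics.camera_model(name): a dict with "camera_matrix" (3x3 intrinsics, pixels), "world_from_camera" (4x4, takes a point from camera to world coordinates); the wrist camera has in their place "mount" (4x4, takes a point from camera to tool coordinates, whose origin is the TCP and whose axes are the tool frame's). Camera axes: x right, y up, looking along -z (the intrinsics and any distortion apply to the point x, -y, -z); pixel columns grow to the right and rows downward; lengths in m; the calibration is good to about 2 mm. A picture is of the moment at which its call begins: read the wrist's pose just before it. camera_model takes no time and is no camera call.
- ctrl.sign_off(): hands the job in, once; it reports no verdict.
Trained networks look in the newest picture that a camera, given by its name, has taken for a name from the list of things; names that differ only in an ending like _2 or _b are one class to them, and where a whole thing is asked for, a point or a joint stands for the part that bears it (a point fixed in the world has none). Each returns a list of dicts, best first, with "conf" (0 to 1); they miss things now and then, are a little off and sometimes report something else, mostly with a low value. They report only what shows in the picture. A call takes as long as a camera call.
- optics.boxes_of(camera, query): "at" ([row, column] in pixels, amid what is visible of it).
- optics.place_of(camera, query): "at" ([row, column] in pixels: a listed point, or the origin of a listed thing).
The state is a dict: "time": time; "qpos": joint angles; "dq": joint speeds; "joint_efforts": joint torques, N m; "eef_pos": TCP position; "tcp_rot": TCP orientation; "contact_force": force on the tool from outside, world axes, zero at the start; "wrist_torque": the same for the moment, N m; "opening": opening from 0.0 (shut) to 1.0 (fully open).
Only numpy, scipy, OpenCV 4.12 (cv2) and the standard library are available. Lean on these libraries where they do the work, as an engineer would, in place of code of your own. Each camera call takes 0.05 s, during which the arm holds its last target.

## Working session

There is one attempt and no reset: what is moved stays moved. The work goes in short steps, Python scripts to look and compute and a tool call to move; the robot and the scene stay as the last step left them, time stands still between calls to the robot, and variables do not carry over. Pictures are saved under pics/ and viewed, and the job is handed in when it is done.

Besides the shell and the picture viewer there is one more tool, called after "Request:" by a JSON object that holds its "name" and its "arguments", one argument or row to a line. arm_command: Moves the arm, as the interface text tells. Its arguments: {"type":"object","properties":{"increments":{"type":"array","items":{"type":"array","items":{"type":"array","items":{"type":"number"}}}},"grip":{"type":"number"},"grip_force":{"type":"number"}},"required":["increments"]}

```bash
mkdir -p pics; ls
python3 - <<'E'
from plant import sensors, optics, ctrl
import cv2,numpy as np
s=sensors.get_state();print(s)
for n in ("top","side"):
    cv2.imwrite(f"pics/{n}0.png",optics.read_camera(n))
    m=optics.camera_model(n);print(n,m)
    for q in ["candlestick","pad_free","clock","mate","cat","doll"]:
        print(q,[( [round(x) for x in d["at"]],round(d["conf"],2)) for d in optics.place_of(n,q)])
print(optics.camera_model("wrist"))
E
```

```text
pics
{'time': 0.0, 'qpos': array([-1.29901149e+00,  2.87214620e-01,  1.57817176e+00, -1.23662777e-05,
        1.27858290e+00, -1.49982130e-01]), 'dq': array([ 1.46687081e-03, -7.77166423e-04, -7.05442502e-04,  6.10251426e-04,
       -1.03044774e-03, -4.58181096e-05]), 'joint_efforts': array([ 3.08334775e-04, -4.05978656e+01, -2.92624980e+01, -2.10915218e-04,
        5.78635474e-03, -7.09446411e-06]), 'eef_pos': array([ 0.27618535, -0.6151973 ,  0.22991737]), 'tcp_rot': array([-0.69138572, -0.14885393,  0.69149636, -0.14717703]), 'contact_force': array([-1.48297521,  0.20317786,  0.33259733]), 'wrist_torque': array([ 0.04803318, -0.00737959, -0.04008405]), 'opening': 0.9987971151790594}
top {'camera_matrix': array([[414.95625048,   0.        , 273.55852169],
       [  0.        , 414.95625048, 216.71188291],
       [  0.        ,   0.        ,   1.        ]]), 'world_from_camera': array([[ 0.01162755,  0.99129041, -0.13117975,  0.44852017],
       [-0.99989204,  0.01034795, -0.01043204,  0.00554567],
       [-0.00898374,  0.13128689,  0.99130371,  1.137012  ],
       [ 0.        ,  0.
[... 701 characters left out ...]
)]
pad_free [([242, 228], 0.75), ([189, 300], 0.63)]
clock [([216, 270], 0.68)]
mate [([191, 301], 0.59)]
cat [([345, 198], 0.97)]
doll [([179, 377], 0.64), ([216, 269], 0.19)]
{'camera_matrix': array([[326.2376697 ,   0.        , 281.99488669],
       [  0.        , 326.2376697 , 208.04002795],
       [  0.        ,   0.        ,   1.        ]]), 'mount': array([[ 2.36161450e-04,  3.01308492e-01, -9.53526684e-01,
        -1.42122115e-01],
       [ 9.99999972e-01, -4.48336364e-05,  2.33504412e-04,
        -9.93049386e-05],
       [ 2.76067937e-05, -9.53526712e-01, -3.01308494e-01,
        -7.67710853e-02],
       [ 0.00000000e+00,  0.00000000e+00,  0.00000000e+00,
         1.00000000e+00]])}
```

View pics/top0.png

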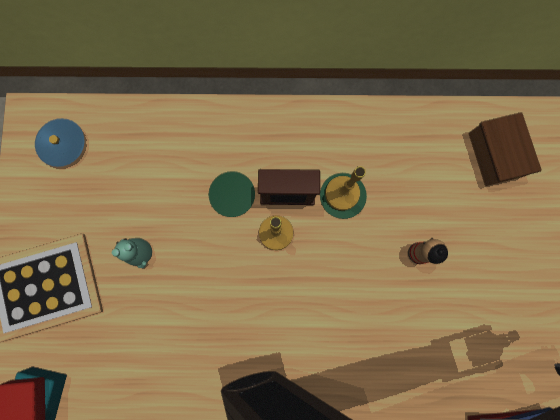

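View pics/side0.png

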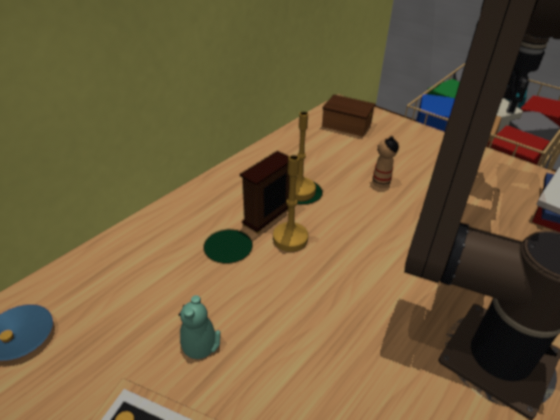

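```bash
cat > h.py <<'E'
from plant import sensors, optics, ctrl
import numpy as np, cv2
from scipy.spatial.transform import Rotation as R
def ray(n,rc):
    m=optics.camera_model(n);K=m["camera_matrix"];T=m["world_from_camera"]
    d=np.array([(rc[1]-K[0,2])/K[0,0],-(rc[0]-K[1,2])/K[1,1],-1]);return T[:3,3],T[:3,:3]@d
def hit(n,rc,z=0):
    o,d=ray(n,rc);return (o+d*(z-o[2])/d[2]).round(4)
def pix(n,p):
    m=optics.camera_model(n);K=m["camera_matrix"];T=m["world_from_camera"]
    c=T[:3,:3].T@(np.array(p)-T[:3,3]);return [K[1,2]-K[1,1]*c[1]/-c[2], K[0,2]+K[0,0]*c[0]/-c[2]]
def draw(n,img,circles,col=(0,0,255)):
    for x,y,r,z in circles:
        pts=[pix(n,(x+r*np.cos(a),y+r*np.sin(a),z)) for a in np.linspace(0,6.283,40)]
        cv2.polylines(img,[np.array([[c*16,r_*16] for r_,c in pts]).astype(int)],True,col,1,cv2.LINE_AA,4)
    return img
E
python3 - <<'E'
from h import *
for n,d in dict(top=dict(c=(233,274),p=(194,232),k=(192,288),m=(193,345),cat=(254,137),doll=(251,416)),side=dict(c=(240,294),p=(242,228),k=(216,270),m=(190,300),cat=(345,198),doll=(179,377))).items():
    for k,v in d.items(): print(n,k,hit(n,v))
E
```

```text
top c [0.5538 0.0158 0.    ]
top p [0.6616 0.1341 0.    ]
top k [ 0.6688 -0.0219  0.    ]
top m [ 0.6676 -0.1804  0.    ]
top cat [0.492  0.3904 0.    ]
top doll [ 0.5088 -0.3718  0.    ]
side c [0.5444 0.0052 0.    ]
side p [0.6716 0.1257 0.    ]
side k [ 0.6568 -0.0267  0.    ]
side m [ 0.6674 -0.1777  0.    ]
side cat [0.4979 0.3885 0.    ]
side doll [ 0.5199 -0.3822  0.    ]
```

The empty pad is the left one, at about (194,232) in the top view. The stray candlestick's foot is at about (233,276), behind the clock. Next I'll refine both positions.

Run:
```python
from h import *
for n in("top","side"):
    im=cv2.imread(f"pics/{n}0.png");hsv=cv2.cvtColor(im,cv2.COLOR_BGR2HSV)
    g=cv2.inRange(hsv,(60,120,25),(90,255,140))
    nn,l,st,ce=cv2.connectedComponentsWithStats(g)
    for i in range(1,nn):
        if st[i,4]>150: print(n,"green",st[i],ce[i].round(1),hit(n,ce[i][::-1],.001))
    draw(n,im,[(.5525,.012,.047,.0),(.5525,.012,.047,.022),(.665,-.178,.047,.022)]);draw(n,im,[(.665,.131,.065,.001)],(255,0,255))
    c=im[130:290,180:380] if n=="top" else im[150:290,180:350]
    cv2.imwrite(f"pics/{n}1.png",cv2.resize(c,None,fx=4,fy=4)[:600,:800])
```

```text
side green [429  79  31  19 334] [446.9  88.6] [ 6.3270e-01 -1.1493e+00  1.0000e-03]
side green [ 205  231   46   31 1126] [227.7 246. ] [0.6608 0.1375 0.001 ]
```

View pics/top1.png

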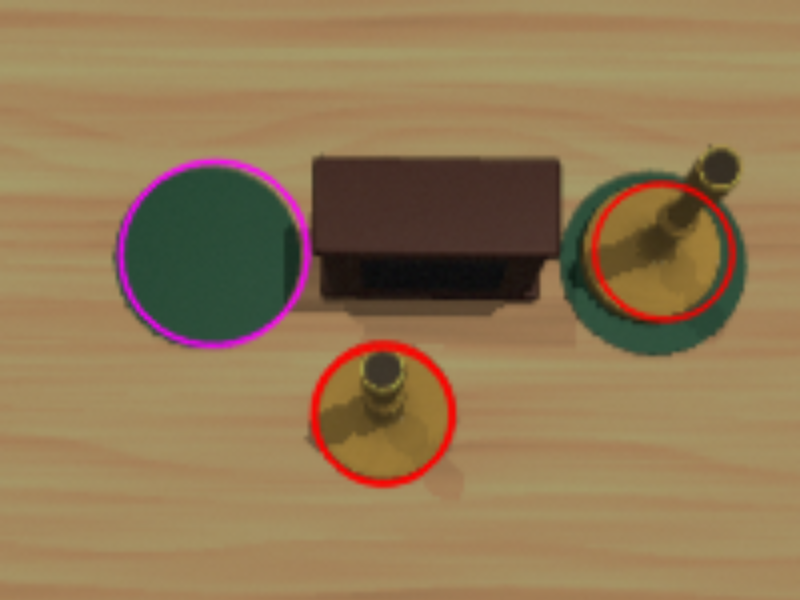

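View pics/side1.png

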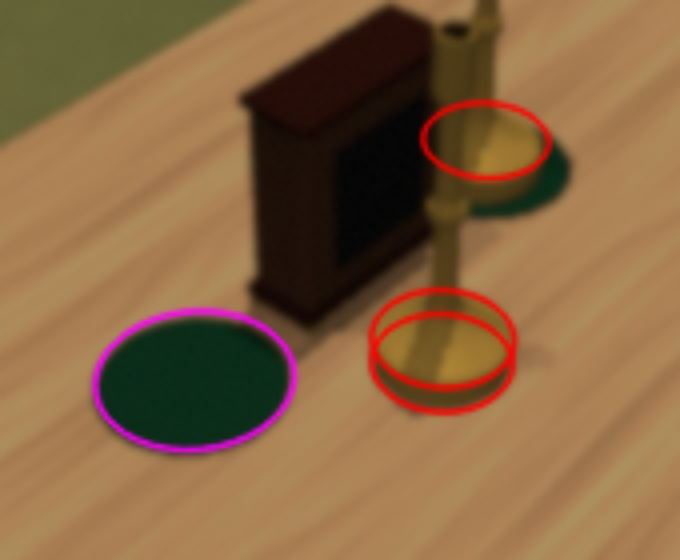

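```bash
cat >> h.py <<'E'
def plan(target, yaw_y):
    """rows totals: tool-frame shift (cm) at present axes to target; turn so tool y heads along yaw_y (world angle)"""
    s=sensors.get_state();M=R.from_quat(s["tcp_rot"]).as_matrix()
    d=M.T@(np.array(target)-s["eef_pos"])*100
    a=np.arctan2(M[1,1],M[0,1]); t=-((yaw_y-a+np.pi)%(2*np.pi)-np.pi)  # tool x is down
    print("t",s["time"],"pos",s["eef_pos"].round(4),"F",s["contact_force"].round(2),"yaw",round(a,3),"axes",M.round(3).tolist(),"shift cm",d.round(2),"turn",round(t,3),"q",s["qpos"].round(2))
E
python3 - <<'E'
from h import *
for p in [(194,232),(195.5,343.3),(194.3,233)]:print(hit("top",p))
plan((.5525,-.13,.23),np.pi/2)
E
```

```text
[0.6616 0.1341 0.    ]
[ 0.6605 -0.1756  0.    ]
[0.6608 0.1313 0.    ]
t 0.7 pos [ 0.2763 -0.6158  0.2314] F [-0.49  0.29 -0.84] yaw -1.149 axes [[-0.0, 0.409, -0.912], [-0.0, -0.912, -0.409], [-1.0, 0.0, 0.0]] shift cm [  0.13 -33.02 -45.08] turn -2.72 q [-1.3   0.29  1.58 -0.    1.28 -0.15]
```

Request:
{"name": "arm_command", "arguments": {
  "increments": [
    [[0,-3.3,-4.5,0],[0,-3.3,-4.5,0],[0,-3.3,-4.5,0],[0,-3.3,-4.5,0],[0,-3.3,-4.5,0],[0,-3.3,-4.5,0],[0,-3.3,-4.5,0],[0,-3.3,-4.5,0],[0,-3.3,-4.5,0],[0,-3.3,-4.5,0]]
  ],
  "grip": 8.54
}}

```text
time: 1.95
eef_pos: [0.5526, -0.1289, 0.2317]
tcp_rot: [0.692, 0.148, -0.691, 0.148]
contact_force: [0.3, -0.2, -0.0]
opening: 0.997
```

Request:
{"name": "arm_command", "arguments": {
  "increments": [
    [[0,0,0,-0.17],[0,0,0,-0.17],[0,0,0,-0.17],[0,0,0,-0.17],[0,0,0,-0.17],[0,0,0,-0.17],[0,0,0,-0.17],[0,0,0,-0.17],[0,0,0,-0.17],[0,0,0,-0.17],[0,0,0,-0.17],[0,0,0,-0.17],[0,0,0,-0.17],[0,0,0,-0.17],[0,0,0,-0.17],[0,0,0,-0.17],[0,0,0,0]]
  ]
}}

```text
time: 4.08
eef_pos: [0.5518, -0.1305, 0.2315]
tcp_rot: [0.001, 0.707, -0.001, 0.707]
contact_force: [0.2, -0.3, -0.6]
opening: 0.996
```

Run:
```python
from h import *
plan((.5525,-.13,.0),np.pi/2)
for n in("top","side"):cv2.imwrite(f"pics/{n}2.png",optics.read_camera(n))
```

```text
t 4.075 pos [ 0.5518 -0.1305  0.2315] F [ 0.19 -0.31 -0.6 ] yaw 1.569 axes [[0.0, 0.002, 1.0], [-0.0, 1.0, -0.002], [-1.0, -0.0, 0.0]] shift cm [23.15  0.06  0.06] turn -0.002 q [-0.41  0.05  1.85  0.    1.25 -1.98]
```

Request:
{"name": "arm_command", "arguments": {
  "increments": [
    [[4,0,0,0],[4,0,0,0],[4,0,0,0],[4,0,0,0],[4,0,0,0],[2,0,0,0],[0.6,0,0,0],[0.5,0,0,0],[0,0,0,0]]
  ]
}}

```text
time: 5.3
eef_pos: [0.5527, -0.1309, 0.0014]
tcp_rot: [-0.0, 0.706, -0.0, 0.708]
contact_force: [-0.3, 0.2, 0.3]
opening: 0.995
```

Run:
```python
from h import *
plan((.5525,-.0925,.0),np.pi/2)
for n in("top","side","wrist"):cv2.imwrite(f"pics/{n}3.png",optics.read_camera(n))
a=cv2.imread("pics/side3.png")[120:270,170:370]
cv2.imwrite("pics/side3c.png",cv2.resize(a,None,fx=4,fy=4))
```

```text
t 5.3 pos [ 0.5527 -0.1309  0.0014] F [-0.35  0.2   0.28] yaw 1.571 axes [[0.002, -0.0, 1.0], [-0.001, 1.0, 0.0], [-1.0, -0.001, 0.002]] shift cm [ 0.14  3.84 -0.02] turn 0.0 q [-0.41  0.35  1.97 -0.    0.82 -1.98]
```

View pics/side3c.png

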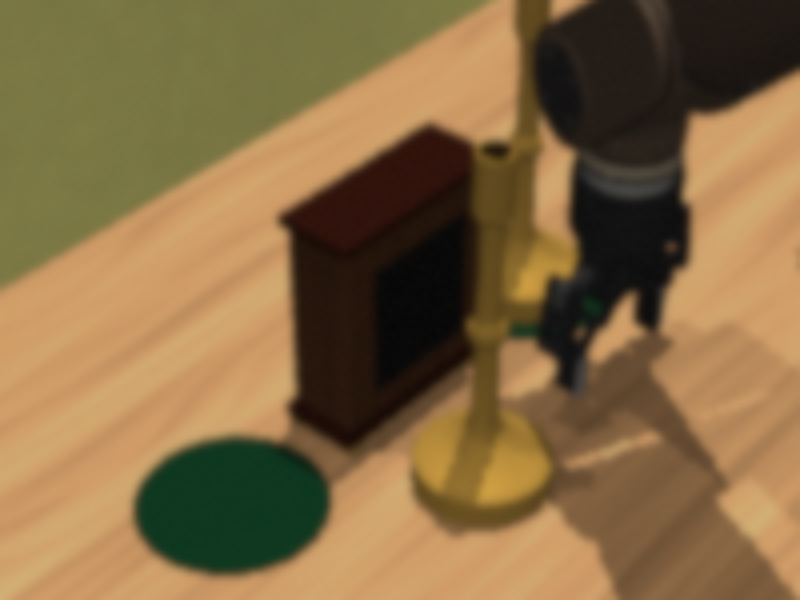

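View pics/wrist3.png

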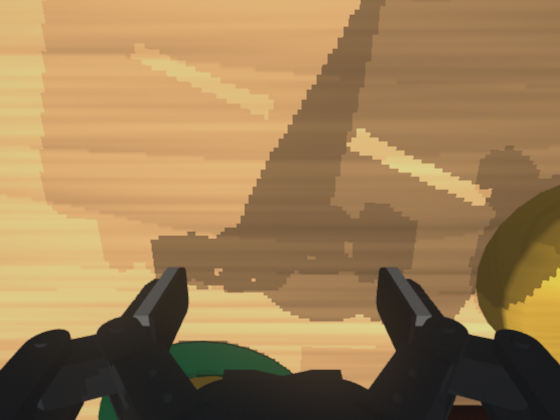

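Request:
{"name": "arm_command", "arguments": {
  "increments": [
    [[0,0.8,0,0],[0,0.8,0,0],[0,0.5,0,0],[0,0.5,0,0],[0,0.5,0,0],[0,0.5,0,0],[0,0.5,0,0],[0,0.5,0,0],[0,0.5,0,0],[0,0.5,0,0]]
  ]
}}

```text
time: 6.7
eef_pos: [0.5518, -0.0745, 0.0003]
tcp_rot: [-0.0, 0.707, -0.0, 0.707]
contact_force: [-1.1, -3.3, -0.7]
opening: 1.002
```

Run:
```python
from h import *
plan((.5525,.03,.0),np.pi/2)
for n in("top","side","wrist"):cv2.imwrite(f"pics/{n}4.png",optics.read_camera(n))
a=cv2.imread("pics/top4.png");draw("top",a,[(.5525,.012,.047,.022)])
b=cv2.imread("pics/side4.png");draw("side",b,[(.5525,.012,.047,.0)])
cv2.imwrite("pics/c4.png",cv2.resize(np.hstack([a[150:300,170:370],b[120:270,170:370]]),None,fx=2,fy=2))
```

```text
t 6.7 pos [ 5.518e-01 -7.450e-02  3.000e-04] F [-1.11 -3.25 -0.72] yaw 1.571 axes [[0.0, -0.0, 1.0], [-0.0, 1.0, 0.0], [-1.0, -0.0, 0.0]] shift cm [ 0.03 10.45  0.07] turn 0.0 q [-0.32  0.34  1.99 -0.    0.81 -1.89]
```

View pics/c4.png

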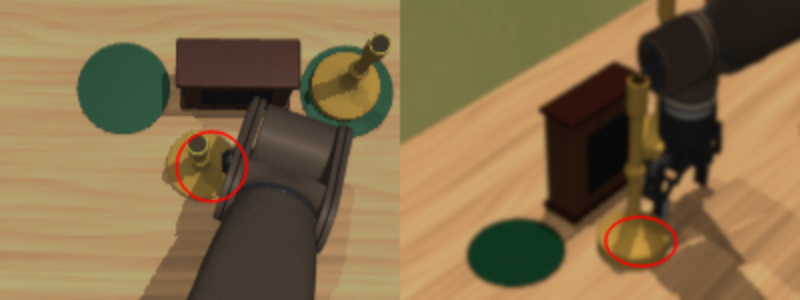

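View pics/wrist4.png

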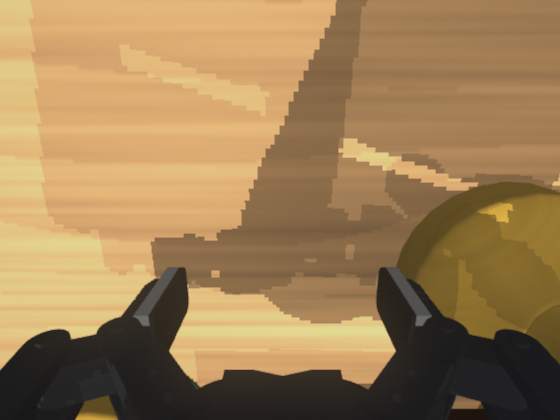

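Request:
{"name": "arm_command", "arguments": {
  "increments": [
    [[0,0.5,0,0],[0,0.5,0,0],[0,0.5,0,0],[0,0.5,0,0],[0,0.5,0,0],[0,0.5,0,0],[0,0.5,0,0],[0,0.5,0,0],[0,0.5,0,0],[0,0.5,0,0]]
  ]
}}

```text
time: 8.1
eef_pos: [0.5518, -0.0242, 0.0003]
tcp_rot: [-0.0, 0.707, 0.0, 0.707]
contact_force: [-0.3, -4.1, -0.9]
opening: 1.0
```

Run:
```python
from h import *
plan((.5525,.03,.0),np.pi/2)
for n in("top","side"):cv2.imwrite(f"pics/{n}5.png",optics.read_camera(n))
a=cv2.imread("pics/top5.png");draw("top",a,[(.5525,.079,.047,.022)])
b=cv2.imread("pics/side5.png");draw("side",b,[(.5525,.079,.047,.0)])
cv2.imwrite("pics/c5.png",cv2.resize(np.hstack([a[150:300,170:370],b[120:270,170:370]]),None,fx=2,fy=2))
```

```text
t 8.1 pos [ 5.518e-01 -2.420e-02  3.000e-04] F [-0.31 -4.08 -0.87] yaw 1.571 axes [[-0.0, -0.0, 1.0], [0.0, 1.0, 0.0], [-1.0, 0.0, -0.0]] shift cm [0.03 5.42 0.08] turn 0.0 q [-0.23  0.33  2.    0.    0.81 -1.8 ]
```

View pics/c5.png

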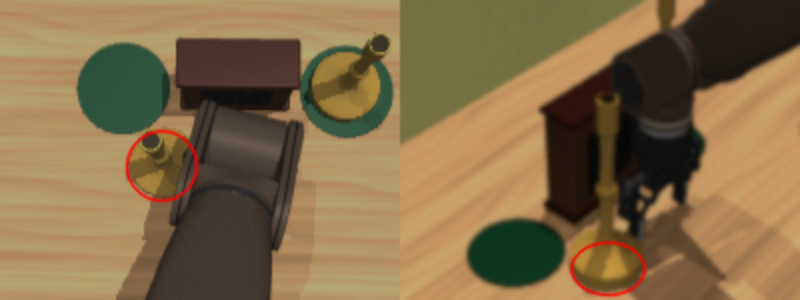

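Request:
{"name": "arm_command", "arguments": {
  "increments": [
    [[0,0.5,0,0],[0,0.5,0,0],[0,0.5,0,0],[0,0.5,0,0],[0,0.5,0,0],[0,0.5,0,0],[0,0.5,0,0],[0,0.5,0,0],[0,0.5,0,0],[0,0.5,0,0],[0,0.3,0,0]]
  ]
}}

```text
time: 9.57
eef_pos: [0.5517, 0.0288, 0.0003]
tcp_rot: [-0.0, 0.707, 0.0, 0.707]
contact_force: [0.0, -3.7, -0.3]
opening: 1.0
```

Request:
{"name": "arm_command", "arguments": {
  "increments": [
    [[0,-1,0,0],[0,-2,0,0],[0,-3,0,0],[-5,0,0,0],[-6,0,0,0],[-6,0,0,0],[-6,0,0,0],[0,0,0,0]]
  ]
}}

```text
time: 10.58
eef_pos: [0.5551, -0.0333, 0.2377]
tcp_rot: [-0.001, 0.702, -0.001, 0.712]
contact_force: [0.2, 0.9, -0.6]
opening: 0.997
```

Run:
```python
from h import *
plan((.42,.132,.23),0)
for n in("top","side"):
    cv2.imwrite(f"pics/{n}6.png",optics.read_camera(n));print(n,[(d["at"],d["conf"],hit(n,d["at"])) for d in optics.place_of(n,"candlestick")])
a=cv2.imread("pics/top6.png");draw("top",a,[(.5525,.132,.047,.022),(.661,.133,.065,0)])
b=cv2.imread("pics/side6.png");draw("side",b,[(.5525,.132,.047,.0),(.661,.133,.065,0)])
cv2.imwrite("pics/c6.png",cv2.resize(np.hstack([a[150:300,170:320],b[150:300,170:320]]),None,fx=2.6,fy=2.6))
```

```text
t 10.575 pos [ 0.5551 -0.0333  0.2377] F [ 0.18  0.94 -0.62] yaw 1.57 axes [[0.013, 0.001, 1.0], [-0.003, 1.0, -0.001], [-1.0, -0.003, 0.013]] shift cm [  0.55  16.52 -13.54] turn 1.57 q [-0.24  0.01  1.87  0.    1.24 -1.81]
top [([229.8, 231.0], 0.71, array([0.5614, 0.1343, 0.    ]))]
side [([264.3, 261.0], 0.64, array([0.5521, 0.1283, 0.    ]))]
```

View pics/c6.png

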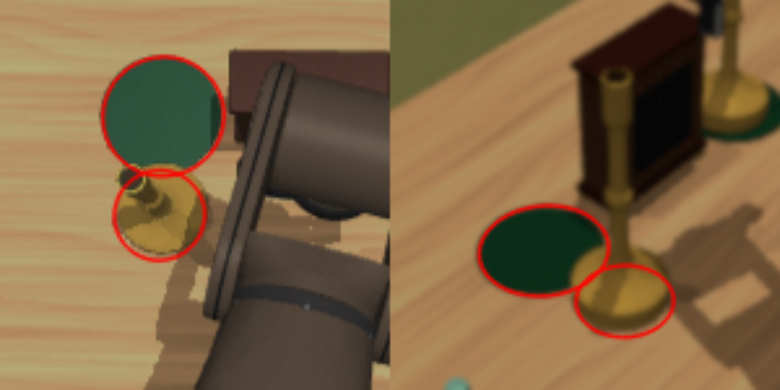

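Request:
{"name": "arm_command", "arguments": {
  "increments": [
    [[0,0,-4,0],[0,0,-4,0],[0,0,-4.5,0],[0,3,0,0.15],[0,0,0,0.15],[0,0,0,0.15],[0,0,0,0.15],[0,0,0,0.15],[0,0,0,0.15],[0,0,0,0.15],[0,0,0,0.15],[0,0,0,0.15],[0,0,0,0.15],[0,0,0,0.07],[0,0,-4.5,0],[0,0,-4.5,0],[0,0,-4.5,0],[0,0,0,0]]
  ]
}}

```text
time: 13.02
eef_pos: [0.4252, 0.1354, 0.228]
tcp_rot: [0.497, 0.503, -0.5, 0.5]
contact_force: [-0.4, -1.0, 0.2]
opening: 0.999
```

Run:
```python
from h import *
plan((.43,.132,0),0)
for n in("top","side"):
    cv2.imwrite(f"pics/{n}7.png",optics.read_camera(n))
```

```text
t 13.025 pos [0.4252 0.1354 0.228 ] F [-0.35 -0.96  0.18] yaw 0.005 axes [[-0.005, 1.0, 0.005], [0.0, 0.005, -1.0], [-1.0, -0.005, -0.0]] shift cm [22.8   0.58  0.34] turn 0.005 q [ 0.08 -0.24  2.12  0.    1.27  0.07]
```

View pics/top7.png

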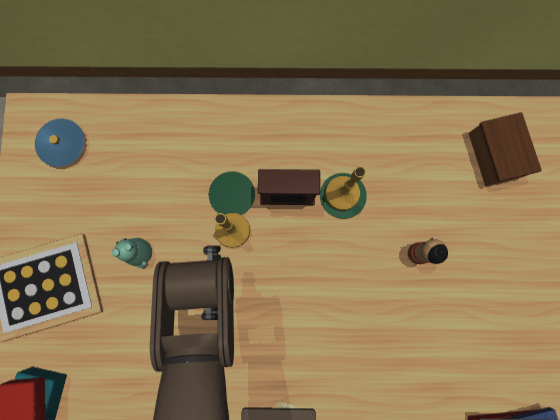

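Run:
```python
from h import *
print(hit("top",(230,233),.022))
im=[]
for n,r0,c0 in (("top",160,180),("side",200,190)):
    a=cv2.imread(f"pics/{n}7.png")
    a=draw(n,a,[(.555,.130,.047,.022),(.555,.130,.047,.0),(.661,.133,.065,0)])
    im.append(cv2.resize(a[r0:r0+100,c0:c0+100],None,fx=4,fy=4,interpolation=cv2.INTER_CUBIC))
cv2.imwrite("pics/c7.png",np.hstack(im))
```

```text
[0.5587 0.1264 0.022 ]
```

View pics/c7.png

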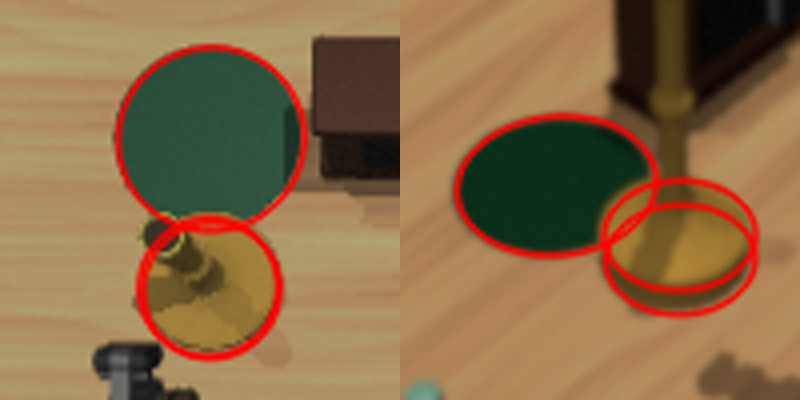

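Request:
{"name": "arm_command", "arguments": {
  "increments": [
    [[4,0,0.4,0],[4,0,0,0],[4,0,0,0],[4,0,0,0],[4,0,0,0],[2,0,0,0],[0.7,0,0,0],[0,0,0,0]]
  ]
}}

```text
time: 14.12
eef_pos: [0.4266, 0.1287, 0.0031]
tcp_rot: [-0.5, -0.5, 0.5, -0.5]
contact_force: [-0.6, 0.0, -0.6]
opening: 1.002
```

Run:
```python
from h import *
plan((.5575,.131,0),0)
```

```text
t 14.125 pos [0.4266 0.1287 0.0031] F [-0.62  0.01 -0.63] yaw -0.0 axes [[-0.001, 1.0, -0.0], [-0.0, -0.0, -1.0], [-1.0, -0.001, 0.0]] shift cm [ 0.3  13.09 -0.23] turn -0.0 q [ 0.06  0.12  2.26 -0.    0.76  0.07]
```

Request:
{"name": "arm_command", "arguments": {
  "increments": [
    [[0.2,0.5,-0.2,0],[0,0.5,0,0],[0,0.5,0,0],[0,0.5,0,0],[0,0.5,0,0],[0,0.5,0,0],[0,0.5,0,0],[0,0.5,0,0],[0,0.5,0,0],[0,0.5,0,0],[0,0.5,0,0],[0,0.5,0,0],[0,0.5,0,0],[0,0.5,0,0]]
  ]
}}

```text
time: 15.88
eef_pos: [0.4941, 0.1317, 0.0013]
tcp_rot: [0.498, 0.502, -0.502, 0.498]
contact_force: [-9.7, 1.2, 10.5]
opening: 1.001
```

```bash
cat > look.py <<'E'
from h import *
import sys
k,x,y=sys.argv[1],float(sys.argv[2]),float(sys.argv[3])
plan((.5575,.131,0),0)
im=[]
for n,r0,c0 in (("top",160,180),("side",185,190)):
    a=optics.read_camera(n).copy();cv2.imwrite(f"pics/{n}{k}.png",a)
    a=draw(n,a,[(x,y,.047,.022),(x,y,.047,.0),(.661,.133,.065,0)])
    im.append(cv2.resize(a[r0:r0+100,c0:c0+100],None,fx=4,fy=4,interpolation=cv2.INTER_CUBIC))
cv2.imwrite(f"pics/c{k}.png",np.hstack(im))
E
python3 look.py 8 .600 .130
```

```text
t 15.875 pos [0.4941 0.1317 0.0013] F [-9.7   1.15 10.48] yaw 0.001 axes [[-0.008, 1.0, 0.001], [-0.0, 0.001, -1.0], [-1.0, -0.008, 0.0]] shift cm [0.08 6.34 0.08] turn 0.001 q [0.06 0.26 2.1  0.   0.8  0.06]
```

View pics/c8.png

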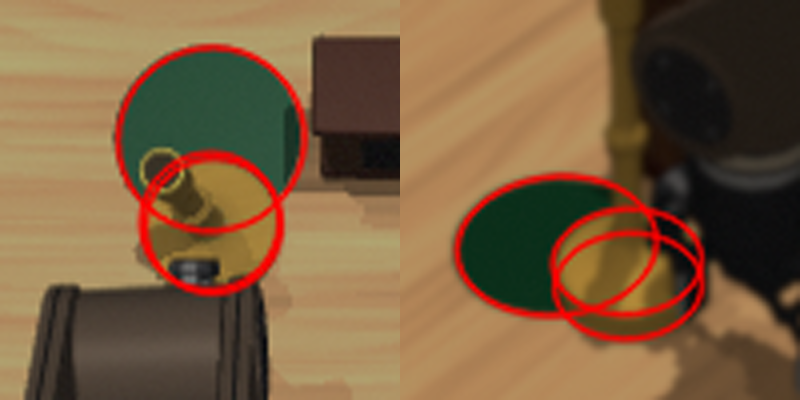

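Run:
```python
from h import *
s=sensors.get_state();print(s)
cv2.imwrite("pics/w8.png",optics.read_camera("wrist"))
a=cv2.imread("pics/side8.png")[120:300,180:420];cv2.imwrite("pics/s8.png",cv2.resize(a,None,fx=3.3,fy=3.3,interpolation=cv2.INTER_CUBIC))
```

```text
{'time': 15.975, 'qpos': array([6.16009708e-02, 2.56042156e-01, 2.09752560e+00, 2.46152763e-04,
       7.92641637e-01, 6.02273177e-02]), 'dq': array([ 0.0008852 , -0.00252915,  0.00494781, -0.00051173, -0.012308  ,
        0.00041367]), 'joint_efforts': array([-7.73486719e-01, -2.97312999e+01, -2.25788999e+01, -5.96053340e-02,
       -8.96092672e-01, -8.13798455e-03]), 'eef_pos': array([0.49522575, 0.13168057, 0.00120231]), 'tcp_rot': array([ 0.49851714,  0.50142678, -0.50087978,  0.4991706 ]), 'contact_force': array([-5.03784504, -0.08029226,  6.38930741]), 'wrist_torque': array([-0.01239223,  0.51993392, -0.00242279]), 'opening': 0.9964982105014912}
```

View pics/s8.png

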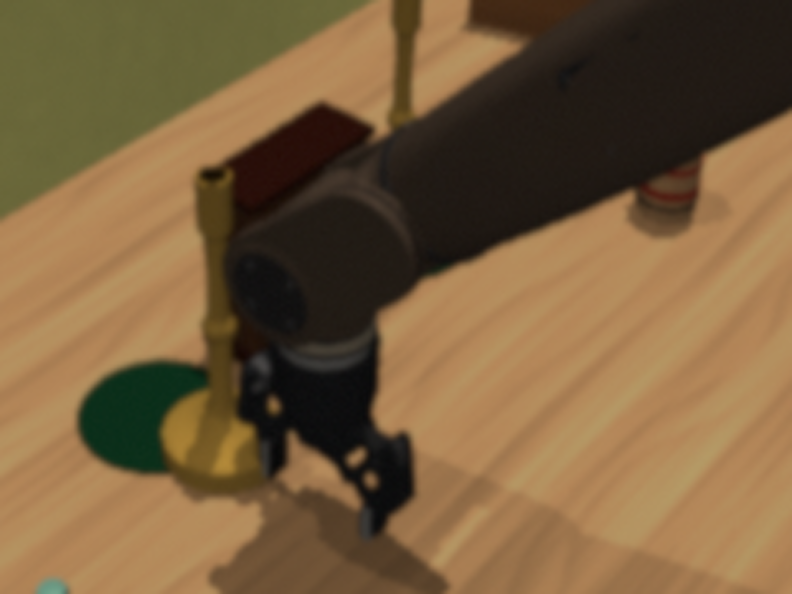

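View pics/w8.png

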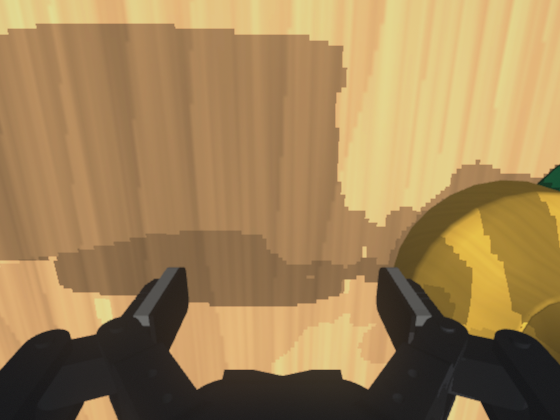

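Request:
{"name": "arm_command", "arguments": {
  "increments": [
    [[0,0,0,0],[0,0,0,0],[0,0,0,0]]
  ]
}}

```text
time: 16.4
eef_pos: [0.4952, 0.1317, 0.0012]
tcp_rot: [0.499, 0.501, -0.501, 0.499]
contact_force: [-5.9, 0.5, 4.8]
opening: 1.0
```

Request:
{"name": "arm_command", "arguments": {
  "increments": [
    [[0,-0.5,0,0],[0,-0.5,0,0],[0,0,0,0],[0,0,0,0]]
  ]
}}

```text
time: 16.9
eef_pos: [0.4868, 0.1315, 0.0014]
tcp_rot: [0.5, 0.5, -0.5, 0.5]
contact_force: [0.5, 0.6, -0.2]
opening: 0.999
```

```bash
python3 look.py 9 .597 .130
python3 -c "
from h import *
print(sensors.get_state()['wrist_torque'])
a=cv2.imread('pics/side9.png')[120:300,180:420];cv2.imwrite('pics/s9.png',cv2.resize(a,None,fx=3.3,fy=3.3,interpolation=cv2.INTER_CUBIC))"
```

```text
t 16.9 pos [0.4868 0.1315 0.0014] F [ 0.5   0.58 -0.16] yaw 0.001 axes [[0.0, 1.0, 0.001], [0.0, 0.001, -1.0], [-1.0, 0.0, -0.0]] shift cm [0.14 7.07 0.05] turn 0.001 q [ 0.06  0.24  2.12 -0.    0.78  0.06]
[-0.08492183  0.01236713  0.0509125 ]
```

View pics/c9.png

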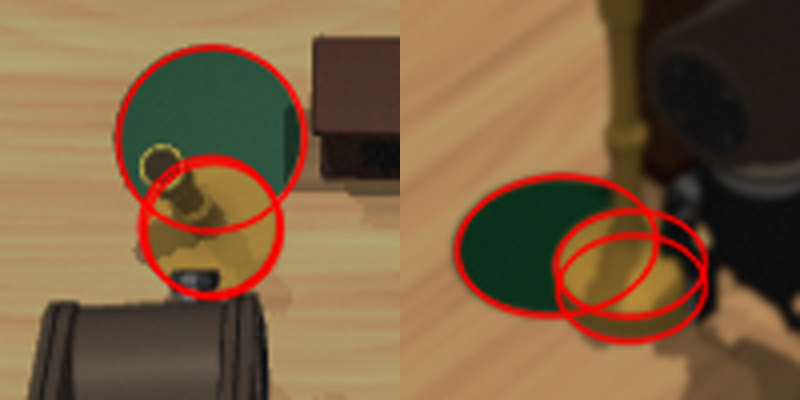

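View pics/s9.png

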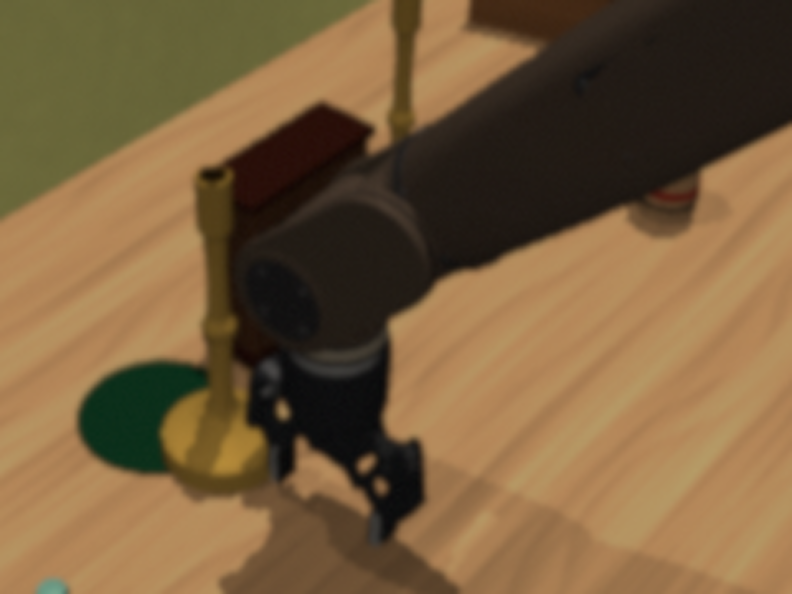

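Request:
{"name": "arm_command", "arguments": {
  "increments": [
    [[-0.1,0.4,0,0],[0,0.5,0,0],[0,0.5,0,0],[0,0.5,0,0],[0,0.5,0,0]]
  ]
}}

```text
time: 17.62
eef_pos: [0.5085, 0.1318, 0.0025]
tcp_rot: [0.498, 0.502, -0.502, 0.499]
contact_force: [-10.3, 0.4, 9.8]
opening: 0.997
```

Request:
{"name": "arm_command", "arguments": {
  "increments": [
    [[0,0.5,0,0],[0,0.5,0,0]]
  ]
}}

```text
time: 17.88
eef_pos: [0.5185, 0.1318, 0.0026]
tcp_rot: [0.498, 0.502, -0.501, 0.499]
contact_force: [-11.1, 0.3, 10.8]
opening: 1.001
```

Request:
{"name": "arm_command", "arguments": {
  "increments": [
    [[-0.15,0.4,0,0],[-0.05,0.5,0,0],[0,0.5,0,0]]
  ]
}}

```text
time: 18.25
eef_pos: [0.5337, 0.1316, 0.0036]
tcp_rot: [0.499, 0.501, -0.501, 0.499]
contact_force: [-4.1, -0.1, 1.1]
opening: 0.999
```

```bash
python3 look.py 10 .636 .132
python3 -c "
from h import *
a=cv2.imread('pics/side10.png')[120:300,180:420];cv2.imwrite('pics/s10.png',cv2.resize(a,None,fx=3.3,fy=3.3,interpolation=cv2.INTER_CUBIC))"
```

```text
t 18.25 pos [0.5337 0.1316 0.0036] F [-4.09 -0.09  1.11] yaw 0.001 axes [[-0.003, 1.0, 0.001], [-0.0, 0.001, -1.0], [-1.0, -0.003, 0.0]] shift cm [0.36 2.38 0.06] turn 0.001 q [0.06 0.32 2.01 0.   0.82 0.06]
```

View pics/c10.png

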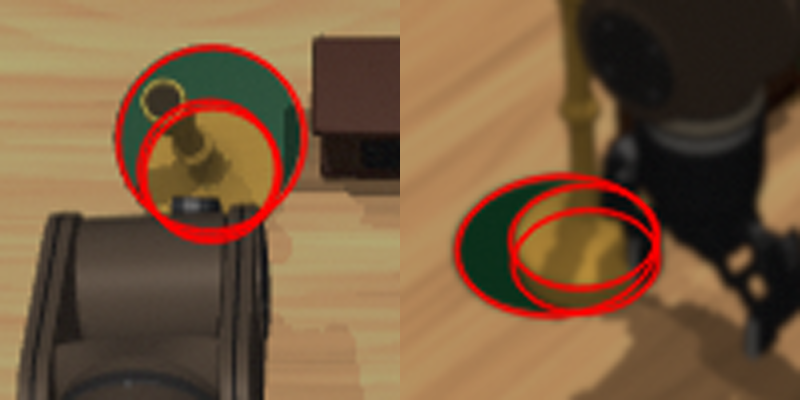

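View pics/s10.png

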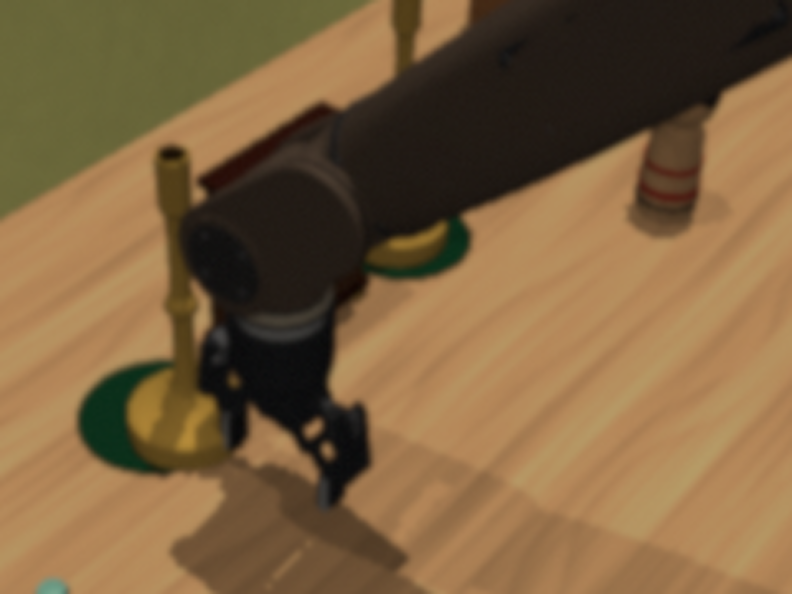

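Request:
{"name": "arm_command", "arguments": {
  "increments": [
    [[-0.05,0.5,0,0],[0,0.5,0,0],[0,0.5,0,0],[0,0.5,0,0],[0,0.4,0,0],[0,0,0,0]]
  ]
}}

```text
time: 19.1
eef_pos: [0.56, 0.1316, 0.0052]
tcp_rot: [0.5, 0.5, -0.499, 0.501]
contact_force: [-1.0, -0.2, -0.2]
opening: 0.999
```

Request:
{"name": "arm_command", "arguments": {
  "increments": [
    [[0,-1,0,0],[0,-2,0,0],[0,-3,0,0],[0,-3,0,0],[0,0,0,0],[0,0,0,0]]
  ]
}}

```text
time: 19.85
eef_pos: [0.4703, 0.1315, 0.0057]
tcp_rot: [0.501, 0.499, -0.499, 0.501]
contact_force: [0.3, 0.9, 1.4]
opening: 1.002
```

```bash
python3 look.py 11 .661 .132
```

```text
t 19.85 pos [0.4703 0.1315 0.0057] F [0.31 0.93 1.37] yaw 0.001 axes [[0.004, 1.0, 0.001], [0.0, 0.001, -1.0], [-1.0, 0.004, -0.0]] shift cm [0.6  8.72 0.06] turn 0.001 q [ 0.06  0.2   2.16 -0.    0.78  0.06]
```

View pics/c11.png

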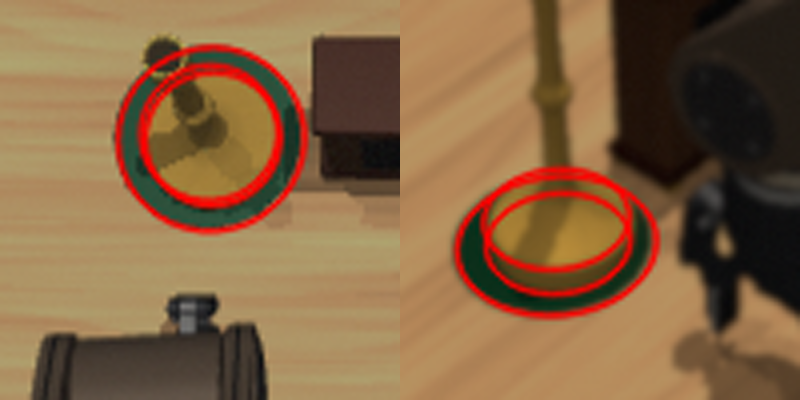

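View pics/side11.png

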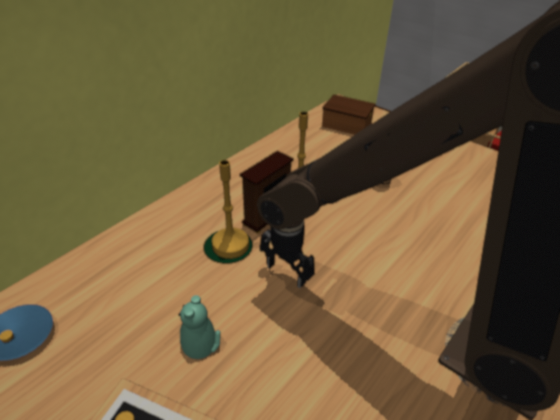

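The foot now sits on the pad with a green margin all the way round, and the gripper is clear. I'll check that the other objects didn't move, then hand in.

Run:
```python
from h import *
a=cv2.imread("pics/top0.png").astype(int);b=cv2.imread("pics/top11.png").astype(int)
d=np.abs(a-b).max(2)
for k,(r0,r1,c0,c1) in dict(clock=(165,190,255,325),mate=(165,220,318,370),cat=(235,270,108,155),doll=(238,268,405,450)).items():
    print(k,(d[r0:r1,c0:c1]>35).mean().round(3))
print(ctrl.sign_off())
```

```text
clock 0.0
mate 0.0
cat 0.0
doll 0.0
the job is handed in; nothing more can be done
None
```

The stray candlestick is now upright on the empty left pad, and I handed the job in at about 20 s of the 72 s allowed. I pushed only its foot with the outside of one open finger, first sideways about 12 cm, then forward about 11 cm.

**Final position:** both cameras show the whole foot inside the pad, about 3 mm or less off centre where up to 18 mm would still fit. The gripper had backed about 9 cm away.

**Other objects:** the clock, the twin candlestick, the cat and the doll showed no change between the first and last top pictures.

**Push force:** partway through the forward push, the finger wedged on the rim and the contact force rose to about 11 N back and 11 N up. I raised the tool slightly and it dropped to about 4 N. The candlestick kept sliding and stayed upright.

**Disagreement between cameras:** at one point mid-push, the side and top views differed by a few millimetres on the candlestick's position. They agreed again in the final check.

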